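# Close the ware case and hold its spring clip open over the tongues

### The arm

A 6-joint arm with a two-finger parallel gripper is mounted at the origin on the work surface. World frame = base frame: x ahead of the robot, y to its left, z up, the work surface at z = 0. Lengths are in m, angles in degrees, forces in N, time in s.
With the tool pointing down it reaches from about 0.35 to 0.875 m from the base axis. Payload 4.2 kg.
Tool frame: the origin (TCP) lies on the front face of the gripper's body, between the roots of the fingers; the fingertips stand 70 mm ahead of it and the grasp point (between the pads) lies 51 mm ahead of it; x points along the fingers, y is the direction in which the jaws open and shut, and the axes are right-handed (so a half turn about x gives the same grasp; the last joint's range is limited). The gripper opens to 87 mm and grips with 3 to 60 N. Pads are 19 mm wide; open, the fingers measure 117 mm over their backs; the gripper's body (75 mm by 190 mm) begins 51 mm behind the grasp point.
Start: joints at [-56.402, 22.042, 0.453, 0, -68.411, -14.817], TCP at [0.201, -0.592, 0.292] pointing down, gripper open.
Joint ranges: [-179.83, 179.83], [-69.29, 118.12], [-61.27, 80.66], [-181.25, 117.63], [-171.15, -9.14], [-177.46, 177.46]. Speed limits (degrees/s): [159.86, 159.86, 180, 180, 180, 180].

### API

Orientations are given as a 3x3 rotation matrix whose columns are the frame's x, y, z axes.
In Python, from station import r, viewer, spotter gives the robot as it stands.
- The arm moves only by the tool move_arm, never from a script. Its argument "series" is a list that holds one entry, the list of rows, each a list of 7 numbers: the turn, a rotation vector about the world's x, y, z scaled (see below), then the shift along the world's x, y, z scaled (see below), then the opening, from 0 (shut) to 1 (fully open). A call has 1 to 20 rows; each row shifts and turns the pose as measured when the row begins; what a row does not reach is not made up. The controller multiplies each number of a shift by 60 mm and each number of a turn by 8 degrees. A row lasts 1/8 s, in which the tool goes at most 62.5 mm and 10.7 degrees, less where a joint would pass 70% of its speed; a pose out of reach is approached as far as the arm can. A call with a number of a shift or a turn outside -1 to 1 is refused whole. A call with a gripper value outside its range is refused whole. The fingers move at their own pace and stop on an object; the grip force is fixed at half the most. Time passes only in rows, so rows that do not move let the fingers close. It gives the time, the measured TCP pose, the force and the opening at its end, in the units of the state.
- r.sense(): the state, without advancing time (a new reading comes with each control period).
- viewer.capture(name): name is "scene" or "side" or "wrist"; returns (picture, depth): 420x560x3 uint8, red, green, blue; 420x560 float32, m along the optical axis (not along the pixel's ray), 0 where there is no reading.
- viewer.camera_params(name): a dict with "mtx" (3x3 intrinsics, pixels), "pose" (4x4, takes a point from camera to world coordinates). Camera axes: x right, y down, z forward; pixel columns grow to the right and rows downward; lengths in m; the calibration is good to about 2 mm. The wrist camera is an equidistant fisheye: a pixel r from the principal point sees the ray r / f radians off the axis. A picture is of the moment at which its call begins: read the wrist's pose just before it. camera_params takes no time and is no camera call; for the wrist camera it gives the pose at the moment of the call.
- r.finish_job(): hands the job in, once; it reports no verdict.
Trained networks look in the newest picture that a camera, given by its name, has taken for a name from the list of things; names that differ only in an ending like _2 or _b are one class to them, and where a whole thing is asked for, a point or a joint stands for the part that bears it (a point fixed in the world has none). Each returns a list of dicts, best first, with "conf" (0 to 1); they miss things now and then, are a little off and sometimes report something else, mostly with a low value. They report only what shows in the picture. A call takes as long as a camera call.
- spotter.find_in(camera, name): "centre" ([column, row] in pixels, amid what is visible of it).
- spotter.trace(camera, name): "mask" (420x560 bool, what is visible of it) and "centre" ([column, row] in pixels, amid what is visible of it).
The state is a dict: "time_s": time; "joints": joint angles; "joint_velocities": joint speeds; "effort": joint torques, N m; "tcp_pos": TCP position; "ee_rot": TCP orientation; "wrist_force": force on the tool from outside, world axes, zero at the start; "moment": the same for the moment, N m; "gripper_width": opening from 0.0 (shut) to 1.0 (fully open).
Only numpy, scipy, OpenCV 4.12 (cv2) and the standard library are available. Lean on these libraries where they do the work, as an engineer would, in place of code of your own. Each camera call takes 0.05 s, during which the arm holds its last target.

### The job

First push the lid of the plywood case fully shut, so that its tongue comes up against the front panel's tongue. Then squeeze the steel spring clip open, take it off its stand and hold it gaping over the two tongues, one lip on either side and roughly halfway down them, wide open and touching neither, so that I can slip the docket in. Finish while still holding the clip open and still there, and do not disturb the pottery or the tape reel.

Things in the scene. Friction and masses are not known exactly. Their poses are not given: they have to be found in the camera images.
- case: Fixed plywood packing case of white cups, 160 mm (its x) by 200 mm (its y) and 90 mm high, open on top. Origin: centre of its underside; z up, its front faces its -x (towards the robot, roughly). In the middle of the front panel (4 mm thick) a tongue 56 mm wide (along y) and 4 mm thick stands up to 143 mm above the bench.
- lid (a joint): Angle of the case's lid, rad: 0 = fully shut, grows as the front edge rises (hinge along the case's y on top of its far, +x, side); limit 1.3. Stiff hinge: the lid stays where it is left; 2 to 5 N at the front edge moves it. Plywood panel 8 mm thick, 155.5 mm from hinge to front edge, 200 mm wide; shut, its top is 98 mm above the bench.
- lid_hinge (a point): The middle of the lid's hinge axis, at the lid's underside: 80 mm in +x from the case's origin, 90 mm above the bench. Axes as the case's.
- lid_edge (a point): Middle of the front edge of the lid's top face, 155.5 mm from the hinge, moving with the lid. Here a tongue 56 mm wide (along y), 4 mm thick and 45 mm high stands square on the lid's top face; the rest of that face is bare and can be pushed, also beside the tongue.
- tongue_top (a point): Where the two tongues stand together when the lid is shut: middle of their top edge, 143 mm above the bench, 75.7 mm in -x from the case's origin. Together they are 8.5 mm thick (along x), 56 mm wide (along y) and stand 45 mm above the shut lid. Fixed to the case, axes as the case's.
- clip: Loose steel spring clip, about 0.09 kg, two halves like a clothes peg, sitting jaws down astride the stand's board. Origin on the pivot; y along the pivot, z up, x across the halves; 36 mm long in y. Its tails rise outward to 6 mm round bars 36 mm above the pivot, 58 mm over the bars when shut; squeezed: 34 mm, bars 42 mm up. Jaws hang 50 mm below the pivot. This body is the -x half.
- clip_jaw (a joint): Opening angle between the clip's halves, rad: 0 = shut (lips 6.4 mm apart), 0.6 = stop, fully open (34 mm); 0.35 gives 22 mm. Each half turns half of it when the tails are squeezed evenly. A spring shuts it: squeezing the tail bars takes 5 N to start, 11 N at fully open. Squeezing hard against the stop is harmless.
- lip_a (a point): Middle of the lower inner edge of the lip of the clip's -x half, 50 mm below the pivot.
- lip_b (a point): The same point of the other, +x, half.
- stand: Fixed wooden stand: base 110 by 110 mm, 16 mm high, with an upright board 6 mm thick (its x), 100 mm wide (its y), top edge 90 mm above the bench. Origin: centre of the underside. The clip's 12 mm pivot barrel rests on the board's top edge (pivot 96 mm above the bench), its y along the board.
- vase: Bystander, leave alone: a white glazed vase, about 96 mm in diameter and 112 mm high. Origin: centre of its underside.
- tape: Bystander, leave alone: a black plastic tape reel lying flat, 90 mm in diameter, 24 mm high. Origin: centre of its underside.
- cup: Bystander, leave alone: a white cup, 76 mm in diameter, 70 mm high. Origin: centre of its underside.
- bowl: Bystander, leave alone: a white bowl, 120 mm in diameter, 50 mm high. Origin: centre of its underside.

How it is judged (in metres and radians):
On the way:
1. the lid is fully shut while the clip still sits on its stand (value of joint lid below 0.03 rad and distance of clip from where it was at the start of the episode below 0.03 m), for 0.2 s.
At the end, for the whole second after the job is handed in: Lid shut (under 0.04 rad); fingers hold the clip open (jaw over 0.35 rad), still, one lip each side of the tongues, 6 mm or more from their middle plane, 8 mm or more below their top, within 22 mm of their middle sideways, clip touching neither case nor stand (under 0.5 N) (value of joint lid below 0.04 rad and value of joint clip_jaw above 0.35 rad and ((x of lip_a in the frame of tongue_top below -0.006 m and x of lip_b in the frame of tongue_top above 0.006 m) or (x of lip_b in the frame of tongue_top below -0.006 m and x of lip_a in the frame of tongue_top above 0.006 m)) and z of each of lip_a, lip_b in the frame of tongue_top below -0.008 m and y of lip_a in the frame of tongue_top between -0.022 and 0.022 m and y of lip_b in the frame of tongue_top between -0.022 and 0.022 m and contact force between the fingers and clip above 2 N and contact force between clip and case below 0.5 N and contact force between clip and stand below 0.5 N and linear speed of clip below 0.03 m/s); the arm keeps its last pose, push and grip.
It fails at once if a bystander was moved by more than 30 mm (distance of any of vase, tape, cup, bowl from where it was at the start of the episode above 0.03 m).
It also fails if it takes over 61 s, if anything falls off the work surface, if the arm or the gripper's body presses on something with over 40 N, if the wrist force passes 120 N, or if a joint passes its speed limit or range.

## Working session

There is one attempt and no reset: what is moved stays moved. The work goes in short steps, Python scripts to look and compute and a tool call to move; the robot and the scene stay as the last step left them, time stands still between calls to the robot, and variables do not carry over. Pictures are saved under pics/ and viewed, and the job is handed in when it is done.

Besides the shell and the picture viewer there is one more tool, called after "Emit:" by a JSON object that holds its "method" and its "body". move_arm: Moves the arm, as the interface text tells. Its arguments: {"type":"object","properties":{"series":{"type":"array","items":{"type":"array","items":{"type":"array","items":{"type":"number","minimum":-1,"maximum":1}}}}},"required":["series"]}

```bash
ls; mkdir -p pics; python3 - <<'E'
from station import r, viewer, spotter
import cv2,numpy as np
print(r.sense())
for c in ["scene","side","wrist"]:
    p,d=viewer.capture(c)
    cv2.imwrite(f"pics/{c}0.png",p[:,:,::-1]); np.savez(f"{c}0.npz",p=p,d=d)
    q=viewer.camera_params(c); print(c,q["mtx"].tolist(),np.round(q["pose"],4).tolist())
    for n in ["case","lid","clip","stand","vase","tape","cup","bowl"]:
        f=spotter.find_in(c,n)
        print(n,[(np.round(x["centre"]).tolist(),round(x["conf"],2)) for x in f[:3]])
E
```

```text
pics
{'time_s': 0.0, 'joints': array([-5.64010535e+01,  2.20887529e+01,  3.81287441e-01, -3.07133268e-02,
       -6.84104104e+01, -1.48152128e+01]), 'joint_velocities': array([-0.07083911,  0.05429201,  0.10428911,  0.02688224, -0.04525066,
       -0.00478093]), 'effort': array([-1.95247136e-03, -3.90667927e+01,  1.87402457e+01,  4.21990201e+00,
        1.09001168e-02, -1.91237582e-04]), 'tcp_pos': array([ 0.20112188, -0.59128433,  0.29118643]), 'ee_rot': array([[-7.23277859e-04, -3.21808934e-01,  9.46804355e-01],
       [ 1.98939177e-03,  9.46802266e-01,  3.21809743e-01],
       [-9.99997760e-01,  2.11632266e-03, -4.45970709e-05]]), 'wrist_force': array([-0.44951661, -0.23242295, -0.93686033]), 'moment': array([-0.01761456, -0.05053238,  0.03349645]), 'gripper_width': 1.0002974595301872}
scene [[486.60960675068173, 0.0, 276.0546858473928], [0.0, 486.60960675068173, 206.59081766298644], [0.0, 0.0, 1.0]] [[0.3649, 0.6985, -0.6156, 1.6329], [0.9311, -0.2743, 0.2406, -0.4112], [-0.0007, -0.6609, -0.7504, 1.339], [0.0, 0.0, 0.0, 1.0]]
case [([348.0, 189.0], 0.73)]
lid [([349.0, 185.0], 0
[... 414 characters left out ...]
162], [0.0153, -0.6561, -0.7545, 0.9891], [0.0, 0.0, 0.0, 1.0]]
case [([224.0, 268.0], 0.74), ([347.0, 192.0], 0.18)]
lid [([213.0, 250.0], 0.72)]
clip [([353.0, 167.0], 0.69)]
stand [([349.0, 192.0], 0.95)]
vase [([245.0, 202.0], 0.6)]
tape [([339.0, 261.0], 0.86)]
cup [([180.0, 362.0], 0.67), ([349.0, 162.0], 0.25)]
bowl [([394.0, 153.0], 0.81)]
wrist [[325.19226210127806, 0.0, 278.5264981311429], [0.0, 325.19226210127806, 210.76280663089543], [0.0, 0.0, 1.0]] [[-0.3218, 0.907, 0.2716, 0.1273], [0.9468, 0.3083, 0.0922, -0.6162], [-0.0001, 0.2869, -0.958, 0.3843], [0.0, 0.0, 0.0, 1.0]]
case [([550.0, 412.0], 0.65)]
lid []
clip []
stand [([385.0, 403.0], 0.47)]
vase []
tape []
cup []
bowl []
```

View pics/scene0.png

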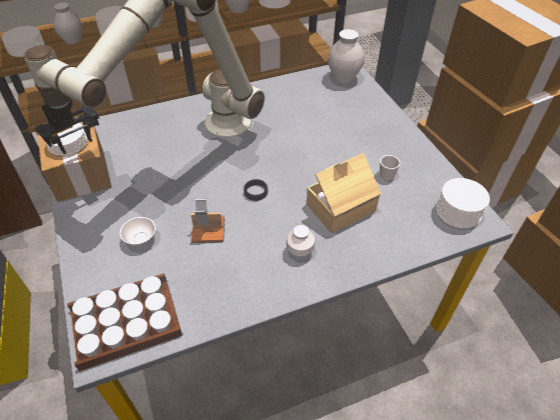

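View pics/side0.png

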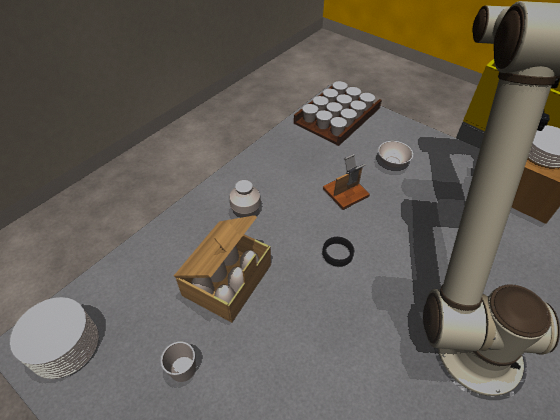

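```bash
cat > h.py <<'E'
import numpy as np,cv2
from station import r, viewer, spotter
def cloud(c,d,mask=None):
    q=viewer.camera_params(c);K=q["mtx"];P=q["pose"]
    v,u=np.nonzero((d>0)&(mask if mask is not None else True))
    z=d[v,u]
    pc=np.stack([(u-K[0,2])/K[0,0]*z,(v-K[1,2])/K[1,1]*z,z],1)
    return pc@P[:3,:3].T+P[:3,3],u,v
E
python3 - <<'E'
from h import *
for c in ["scene","side"]:
    p,d=viewer.capture(c)
    for n in ["case","lid","clip","stand","vase","tape","cup","bowl"]:
        t=spotter.trace(c,n)
        if not t: print(c,n,None);continue
        m=t[0]["mask"]; np.save(f"m_{c}_{n}.npy",m)
        w,u,v=cloud(c,d,m)
        print(c,n,round(t[0]["conf"],2),len(w),"pct2",np.round(np.percentile(w,2,0),3),"med",np.round(np.median(w,0),3),"p98",np.round(np.percentile(w,98,0),3))
    np.savez(f"{c}1.npz",p=p,d=d)
E
```

```text
scene case 0.72 268 pct2 [ 0.514 -0.274  0.048] med [ 0.546 -0.255  0.102] p98 [ 0.573 -0.235  0.134]
scene lid 0.68 2398 pct2 [0.58  0.143 0.095] med [0.646 0.239 0.144] p98 [0.708 0.34  0.191]
scene clip 0.75 261 pct2 [ 0.517 -0.274  0.049] med [ 0.547 -0.254  0.102] p98 [ 0.573 -0.234  0.135]
scene stand 0.88 838 pct2 [ 0.531 -0.302 -0.001] med [ 0.564 -0.239  0.016] p98 [ 0.613 -0.183  0.088]
scene vase 0.58 707 pct2 [ 0.726 -0.024  0.006] med [0.772 0.011 0.078] p98 [0.798 0.058 0.114]
scene tape 0.71 330 pct2 [ 0.393 -0.068 -0.004] med [ 0.44  -0.026  0.015] p98 [0.481 0.017 0.027]
scene cup 0.69 184 pct2 [ 0.395 -0.064  0.003] med [ 0.446 -0.024  0.016] p98 [0.481 0.012 0.027]
scene bowl 0.65 837 pct2 [ 0.443 -0.525 -0.002] med [ 0.48  -0.473  0.024] p98 [ 0.555 -0.419  0.051]
side case 0.86 6100 pct2 [0.53  0.134 0.005] med [0.602 0.253 0.074] p98 [0.697 0.344 0.22 ]
side lid 0.68 2183 pct2 [0.572 0.143 0.098] med [0.618 0.255 0.165] p98 [0.708 0.341 0.226]
side clip 0.65 312 pct2 [ 0.514 -0.4   -0.   ] med [ 0.545 -0.259  0.103] p98 [ 0.611 -0.237  0.137]
side stand 0.91 948 pct2 [ 0.486 -0.288  0.002] med [ 0.536 -0.225  0.017] p98 [ 0.604 -0.182  0.089]
side vase 0.67 884 pct2 [ 0.704 -0.02   0.002] med [0.732 0.035 0.079] p98 [0.781 0.064 0.114]
side tape 0.87 305 pct2 [ 0.394 -0.066  0.004] med [ 0.437 -0.033  0.021] p98 [0.473 0.018 0.027]
side cup 0.73 1079 pct2 [0.5   0.446 0.002] med [0.547 0.476 0.036] p98 [0.57  0.512 0.071]
side bowl 0.96 692 pct2 [ 0.447 -0.531  0.004] med [ 0.503 -0.499  0.029] p98 [ 0.55  -0.419  0.051]
```

```bash
cat > fit.py <<'E'
from h import *
W=[];src=[]
for i,c in enumerate(["scene","side"]):
    d=np.load(f"{c}1.npz")["d"]; w,_,_=cloud(c,d); W.append(w); src.append(np.full(len(w),i))
W=np.concatenate(W);src=np.concatenate(src)
for i in (0,1):
    t=W[(src==i)&(abs(W[:,0]-.45)<.3)&(abs(W[:,1]+.1)<.25)&(abs(W[:,2])<.008)]
    print("table z",np.median(t[:,2]))
def rect(p): 
    (c,s,a)=cv2.minAreaRect(p.astype(np.float32)); return np.round(c,4),np.round(s,4),round(a,2)
def sel(x0,x1,y0,y1,z0,z1,i=None):
    m=(W[:,0]>x0)&(W[:,0]<x1)&(W[:,1]>y0)&(W[:,1]<y1)&(W[:,2]>z0)&(W[:,2]<z1)
    if i is not None:m&=src==i
    return W[m]
for i in (0,1,None):
    s=sel(.44,.64,-.35,-.13,.008,.02,i); print("base",i,len(s),rect(s[:,:2]))
    b=sel(.44,.64,-.35,-.13,.025,.092,i); print("board",i,len(b),rect(b[:,:2]))
    k=sel(.44,.64,-.35,-.13,.098,.16,i); print("clip",i,len(k),rect(k[:,:2]),k.min(0),k.max(0))
    s=sel(.45,.78,.1,.39,.012,.088,i); print("case",i,len(s),rect(s[:,:2]))
# lid plane
for i,c in enumerate(["scene","side"]):
    d=np.load(f"{c}1.npz")["d"]; w,_,_=cloud(c,d,np.load(f"m_{c}_lid.npy"))
    best=0
    rng=np.random.default_rng(0)
    for _ in range(300):
        a=w[rng.choice(len(w),3,False)];n=np.cross(a[1]-a[0],a[2]-a[0]);n/=np.linalg.norm(n)+1e-12
        m=abs((w-a[0])@n)<.003
        if m.sum()>best: best=m.sum();bm=m
    q=w[bm];c0=q.mean(0);n=np.linalg.svd(q-c0,full_matrices=False)[2][2];n*=np.sign(n[2])
    print("lid",c,best,len(w),c0,n,"angle",np.arccos(n[2]),"yaw of -n xy",np.degrees(np.arctan2(-n[1],-n[0])),"lowest/highest",q[:,2].min(),q[:,2].max())
E
python3 fit.py
```

```text
table z -0.001774319943713909
table z -8.59045883790377e-05
base 0 450 (array([ 0.5538, -0.2442]), array([0.1116, 0.1079]), 72.87)
board 0 356 (array([ 0.5614, -0.2471]), array([0.1004, 0.0404]), 73.85)
clip 0 163 (array([ 0.5437, -0.2557]), array([0.0359, 0.0622]), 70.66) [ 0.51203975 -0.27924661  0.09804394] [ 0.57555107 -0.23044932  0.13737566]
case 0 1115 (array([0.622 , 0.2382]), array([0.1719, 0.2086]), 10.01)
base 1 579 (array([ 0.5466, -0.2459]), array([0.1131, 0.1137]), 70.34)
board 1 344 (array([ 0.5447, -0.2458]), array([0.1026, 0.0182]), 63.33)
clip 1 187 (array([ 0.542 , -0.2582]), array([0.0376, 0.0597]), 69.95) [ 0.51095609 -0.28289032  0.0983538 ] [ 0.57464237 -0.23142255  0.13779656]
case 1 3047 (array([0.6204, 0.2364]), array([0.1614, 0.2034]), 9.78)
base None 1029 (array([ 0.5486, -0.2449]), array([0.1145, 0.1187]), 71.47)
board None 700 (array([ 0.5578, -0.2509]), array([0.1052, 0.0461]), 63.33)
clip None 350 (array([ 0.5432, -0.257 ]), array([0.04  , 0.0617]), 68.6) [ 0.51095609 -0.28289032  0.09804394] [ 0.57555107 -0.23044932  0.13779656]
case None 4162 (array([0.622 , 0.2382]), array([0.1719, 0.2086]), 10.01)
lid scene 1426 2398 [0.64629915 0.23995823 0.14355376] [0.62471286 0.11633397 0.77214004] angle 0.6885942846222914 yaw of -n xy -169.45121391750754 lowest/highest 0.09199946203654008 0.1934810494830974
lid side 1635 2183 [0.63832558 0.25546481 0.14840232] [0.61408189 0.10652026 0.78202102] angle 0.6728943772804806 yaw of -n xy -170.1592440853783 lowest/highest 0.09426181995957739 0.19657126886990628
```

Emit:
{"method": "move_arm", "body": {"series": [[[0,0,0.93,0.43,0.8,0.3,0],[0,0,0.93,0.43,0.8,0.3,0],[0,0,0.93,0.43,0.8,0.2,0],[0,0,0.93,0.43,0.8,0,0],[0,0,0.93,0.43,0.8,0,0],[0,0,0.93,0.43,0.8,0,0],[0,0,0.93,0.43,0.8,0,0],[0,0,0,0.43,0.8,0,0],[0,0,0,0.43,0.8,0,0],[0,0,0,0.43,0.8,0,0],[0,0,0,0.43,0.8,0,0],[0,0,0,0.43,0.8,0,0],[0,0,0,0.43,0.8,0,0],[0,0,0,0.43,0.8,0,0],[0,0,0,0,0,0,0]]]}}

```text
time_s: 4.12
tcp_pos: [0.57, 0.1031, 0.3431]
ee_rot: [[0.009, -0.954, 0.299], [-0.002, 0.299, 0.954], [-1.0, -0.009, 0.001]]
wrist_force: [-0.3, 0.2, -0.0]
gripper_width: 0.001
```

Emit:
{"method": "move_arm", "body": {"series": [[[0,0,0,0.35,0.6,0,0],[0,0,0,0.35,0.6,0,0],[0,0,0,0,0,-0.5,0],[0,0,0,0,0,-0.5,0],[0,0,0,0,0,0,0]]]}}

```text
time_s: 4.75
tcp_pos: [0.6122, 0.1748, 0.2828]
ee_rot: [[0.009, -0.954, 0.301], [-0.003, 0.301, 0.954], [-1.0, -0.01, 0.0]]
wrist_force: [1.4, 0.3, -0.0]
gripper_width: 0.005
```

```bash
python3 - <<'E'
from h import *
for c in ["scene","side"]:
    p,d=viewer.capture(c)
    cv2.imwrite(f"pics/{c}2.png",cv2.resize(p[100:350,150:450] if c=="scene" else p[120:400,100:420],None,fx=2,fy=2)[:,:,::-1])
E
```

```text
(no output)
```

View pics/side2.png

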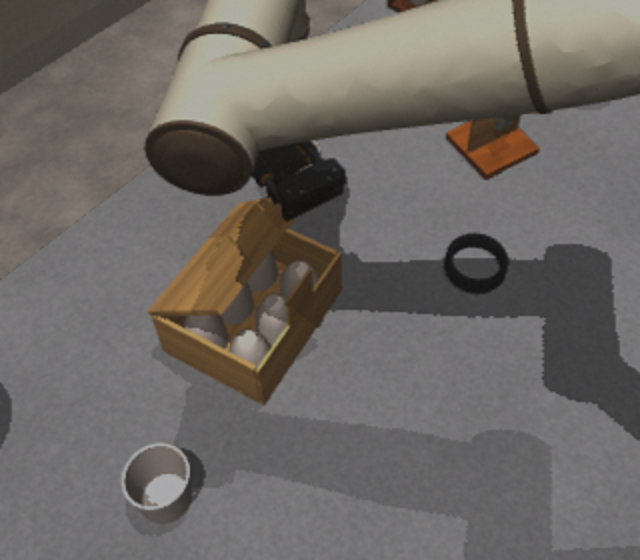

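Emit:
{"method": "move_arm", "body": {"series": [[[0,0,0,0,0,-0.25,0],[0,0,0,0,0,-0.25,0],[0,0,0,0,0,-0.25,0],[0,0,0,0,0,-0.2,0],[0,0,0,0,0,-0.2,0]]]}}

```text
time_s: 5.48
tcp_pos: [0.615, 0.175, 0.2182]
ee_rot: [[0.024, -0.953, 0.301], [0.003, 0.301, 0.954], [-1.0, -0.022, 0.01]]
wrist_force: [-0.5, 0.5, 1.7]
gripper_width: 0.005
```

Emit:
{"method": "move_arm", "body": {"series": [[[0,0,0,0,0,-0.2,0],[0,0,0,0,0,-0.2,0],[0,0,0,0,0,-0.2,0],[0,0,0,0,0,-0.12,0]]]}}

```text
time_s: 5.98
tcp_pos: [0.614, 0.1748, 0.1707]
ee_rot: [[0.021, -0.953, 0.301], [0.002, 0.301, 0.954], [-1.0, -0.019, 0.008]]
wrist_force: [-0.6, 0.2, 1.7]
gripper_width: 0.002
```

Emit:
{"method": "move_arm", "body": {"series": [[[0,0,0,0,0,-0.08,0],[0,0,0,0,0,-0.08,0]]]}}

```text
time_s: 6.22
tcp_pos: [0.6139, 0.1749, 0.1678]
ee_rot: [[0.022, -0.954, 0.298], [-0.001, 0.298, 0.955], [-1.0, -0.021, 0.006]]
wrist_force: [-12.8, -0.3, 30.4]
gripper_width: 0.003
```

```bash
python3 - <<'E'
from h import *
print(r.sense()["wrist_force"],r.sense()["tcp_pos"])
p,d=viewer.capture("scene")
cv2.imwrite("pics/scene3.png",cv2.resize(p[100:300,200:450],None,fx=3,fy=3)[:,:,::-1])
p,d=viewer.capture("side")
cv2.imwrite("pics/side3.png",cv2.resize(p[150:350,100:350],None,fx=3,fy=3)[:,:,::-1])
E
```

```text
[-12.82373418  -0.28786475  30.42193724] [0.61389623 0.17493425 0.1678327 ]
```

View pics/side3.png

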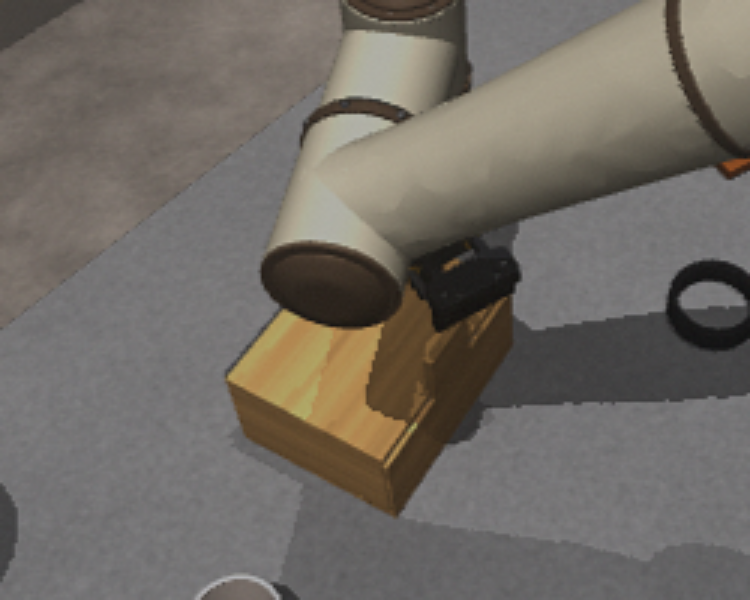

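View pics/scene3.png

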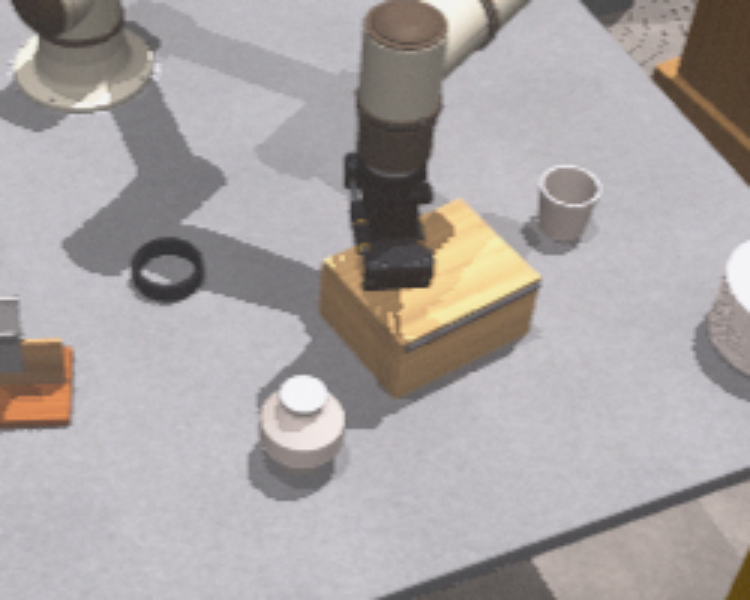

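Emit:
{"method": "move_arm", "body": {"series": [[[0,0,0,0,0,-0.02,0],[0,0,0,0,0,0,0],[0,0,0,0,0,0.5,0],[0,0,0,0,0,0.6,0],[0,0,0,0,0,0.6,0],[0,0,0,-0.13,-0.8,0.2,0.5],[0,0,0,-0.13,-0.8,0,1],[0,0,0,-0.13,-0.8,0,1],[0,0,0,-0.13,-0.8,0,1],[0,0,0,-0.13,-0.8,0,1],[0,0,0,-0.13,-0.8,0,1],[0,0,0,-0.13,-0.8,0,1],[0,0,0,-0.13,-0.8,0,1],[0,0,0,-0.13,-0.7,0,1],[0,0,0,0,0,0,1]]]}}

```text
time_s: 8.2
tcp_pos: [0.5425, -0.2632, 0.2746]
ee_rot: [[0.021, -0.955, 0.297], [0.0, 0.297, 0.955], [-1.0, -0.02, 0.006]]
wrist_force: [-0.7, 0.3, -0.5]
gripper_width: 0.983
```

```bash
python3 - <<'E'
from h import *
print(r.sense()["wrist_force"],r.sense()["tcp_pos"])
p,d=viewer.capture("wrist"); q=viewer.camera_params("wrist"); np.savez("w4.npz",p=p,d=d,**q)
cv2.imwrite("pics/wrist4.png",p[:,:,::-1])
p,d=viewer.capture("side"); np.savez("side1.npz",p=p,d=d)
cv2.imwrite("pics/side4.png",p[:,:,::-1])
p,d=viewer.capture("scene"); np.savez("scene1.npz",p=p,d=d)
cv2.imwrite("pics/scene4.png",p[:,:,::-1])
E
```

```text
[-0.72638721  0.27847587 -0.47838734] [ 0.5425083  -0.26319464  0.27456535]
```

View pics/side4.png

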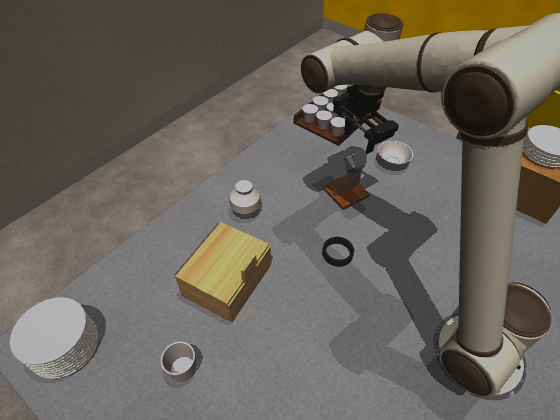

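View pics/wrist4.png

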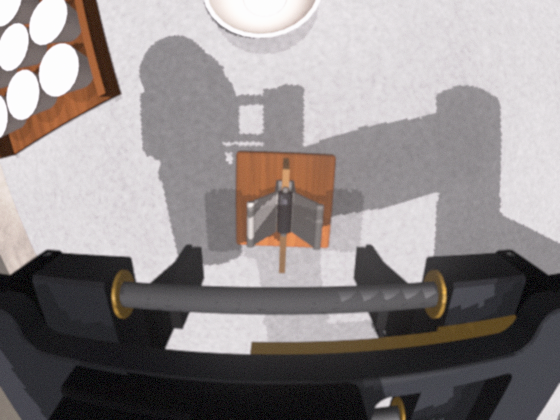

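```bash
cat > w.py <<'E'
from h import *
def wcloud(p,d,mtx,pose,mask=None):
    v,u=np.nonzero((d>0)&(mask if mask is not None else True)); z=d[v,u]
    a=(u-mtx[0,2])/mtx[0,0]; b=(v-mtx[1,2])/mtx[1,1]; th=np.hypot(a,b); 
    s=np.tan(th)/np.maximum(th,1e-9)
    pc=np.stack([a*s*z,b*s*z,z],1)
    return pc@pose[:3,:3].T+pose[:3,3],u,v
E
python3 - <<'E'
from w import *
f=np.load("w4.npz"); w,u,v=wcloud(f["p"],f["d"],f["mtx"],f["pose"])
m=(v<245)
def box(z0,z1): return m&(abs(w[:,0]-.545)<.09)&(abs(w[:,1]+.25)<.09)&(w[:,2]>z0)&(w[:,2]<z1)
def rect(p): 
    (c,s,a)=cv2.minAreaRect(p.astype(np.float32)); return np.round(c,4),np.round(s,4),round(a,2)
for n,z0,z1 in [("table",-.01,.005),("base",.01,.022),("board top",.08,.094),("pivot-clip",.096,.15),("bars",.125,.15)]:
    k=box(z0,z1); 
    if k.sum()>5: print(n,k.sum(),rect(w[k,:2]),np.median(w[k,2]),w[k].max(0), w[k].min(0))
for c in ["scene","side"]:
    d=np.load(f"{c}1.npz")["d"]; W,_,_=cloud(c,d)
    for n,z0,z1 in [("case low",.02,.085),("lid top",.09,.103),("tongue",.108,.15),("tongue up",.13,.15)]:
        k=(abs(W[:,0]-.62)<.15)&(abs(W[:,1]-.24)<.14)&(W[:,2]>z0)&(W[:,2]<z1)
        if k.sum()>5: print(c,n,k.sum(),rect(W[k,:2]),np.median(W[k,2]),W[k,2].max())
E
```

```text
table 11063 (array([ 0.545 , -0.2501]), array([0.1798, 0.18  ]), 90.0) -0.0004955125112515169 [ 0.63495689 -0.16014624  0.00467341] [ 0.45500524 -0.33999675 -0.00328877]
base 5213 (array([ 0.5474, -0.2449]), array([0.1098, 0.1106]), 71.42) 0.015428806569418585 [ 0.61654517 -0.17901068  0.01894961] [ 0.47914651 -0.3129792   0.01008188]
board top 251 (array([ 0.5408, -0.258 ]), array([0.0699, 0.0176]), 77.86) 0.08937857306628233 [ 0.55665155 -0.22467563  0.09373888] [ 0.52873993 -0.29218413  0.08002601]
pivot-clip 3232 (array([ 0.543 , -0.2566]), array([0.0442, 0.0577]), 71.27) 0.1141932666552935 [ 0.57522675 -0.2326199   0.13622203] [ 0.51024255 -0.28321597  0.09600678]
bars 914 (array([ 0.5428, -0.257 ]), array([0.0361, 0.0577]), 71.27) 0.133377718788676 [ 0.57522675 -0.23328966  0.13622203] [ 0.51024255 -0.28321597  0.12500212]
scene case low 794 (array([0.6772, 0.2102]), array([0.2557, 0.1303]), 62.18) 0.05053108664563055 0.08499948204550334
scene lid top 1932 (array([0.6271, 0.2391]), array([0.1668, 0.2081]), 10.44) 0.09631799223197146 0.10293010649773504
scene tongue 115 (array([0.549 , 0.2269]), array([0.0156, 0.0632]), 5.6) 0.12945335454433593 0.14628746994007513
scene tongue up 57 (array([0.5489, 0.2257]), array([0.0151, 0.0607]), 5.6) 0.1392880488828423 0.14628746994007513
side case low 1166 (array([0.6209, 0.237 ]), array([0.1622, 0.2016]), 9.75) 0.05359402115768719 0.08493434328662464
side lid top 4023 (array([0.6245, 0.2366]), array([0.1683, 0.2028]), 9.74) 0.09774394532256547 0.1029001311357326
side tongue 195 (array([0.5459, 0.2238]), array([0.01  , 0.0596]), 9.4) 0.1348266278494641 0.1472021901799797
side tongue up 117 (array([0.546, 0.224]), array([0.0098, 0.0592]), 9.35) 0.1414946851587804 0.1472021901799797
```

Emit:
{"method": "move_arm", "body": {"series": [[[0,0.15,-0.17,0,0.1,0,1],[0,0,0,0,0,-0.5,1],[0,0,0,0,0,0,1]]]}}

```text
time_s: 8.72
tcp_pos: [0.5448, -0.2504, 0.2448]
ee_rot: [[0.001, -0.95, 0.311], [0.0, 0.311, 0.95], [-1.0, -0.001, 0.0]]
wrist_force: [0.2, -1.1, -0.1]
gripper_width: 0.999
```

Emit:
{"method": "move_arm", "body": {"series": [[[0,0,0.05,-0.03,-0.1,-0.25,1],[0,0,0,0,0,-0.25,1],[0,0,0,0,0,0,1]]]}}

```text
time_s: 9.1
tcp_pos: [0.5442, -0.2559, 0.2149]
ee_rot: [[0.004, -0.953, 0.302], [-0.001, 0.302, 0.953], [-1.0, -0.004, 0.0]]
wrist_force: [-0.1, -0.3, 0.5]
gripper_width: 0.998
```

Emit:
{"method": "move_arm", "body": {"series": [[[0,0,-0.1,-0.025,-0.015,-0.25,1],[0,0,0,0,0,-0.25,1],[0,0,0,0,0,0,1]]]}}

```text
time_s: 9.48
tcp_pos: [0.5425, -0.257, 0.183]
ee_rot: [[0.004, -0.949, 0.316], [-0.001, 0.316, 0.949], [-1.0, -0.004, 0.0]]
wrist_force: [-0.6, 0.2, 0.1]
gripper_width: 0.999
```

```bash
python3 - <<'E'
from h import *
p,d=viewer.capture("wrist")
cv2.imwrite("pics/wrist5.png",p[:,:,::-1])
E
```

```text
(no output)
```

View pics/wrist5.png

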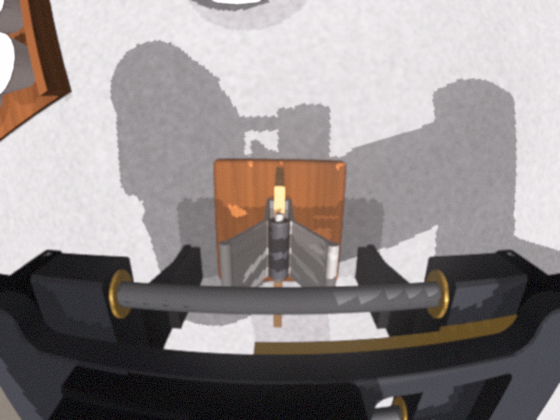

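Emit:
{"method": "move_arm", "body": {"series": [[[0,0,0,0,0,0.03,0.6],[0,0,0,0,0,0,0],[0,0,0,0,0,0,0],[0,0,0,0,0,0,0],[0,0,0,0,0,0,0],[0,0,0,0,0,0,0]]]}}

```text
time_s: 10.28
tcp_pos: [0.5456, -0.2581, 0.1936]
ee_rot: [[0.015, -0.95, 0.313], [-0.007, 0.313, 0.95], [-1.0, -0.016, -0.002]]
wrist_force: [-0.5, 0.2, 4.9]
gripper_width: 0.406
```

```bash
python3 - <<'E'
from h import *
p,d=viewer.capture("wrist")
cv2.imwrite("pics/wrist6.png",p[:,:,::-1])
E
```

```text
(no output)
```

View pics/wrist6.png

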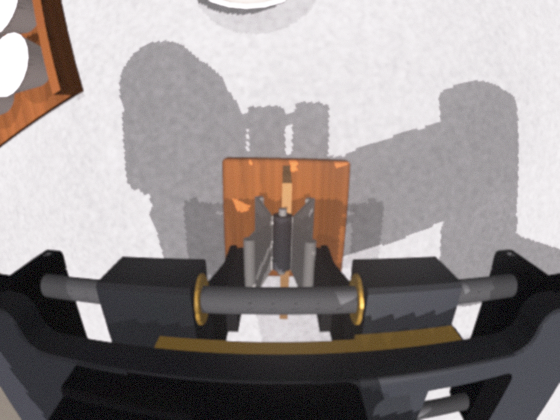

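Emit:
{"method": "move_arm", "body": {"series": [[[0,0,0,0,0,0.2,0],[0,0,0,0,0,0.3,0],[0,0,0,0,0,0.4,0],[0,0,0,0,0,0.5,0],[0,0,0,0,0,0.5,0],[0,0,0,0,0,0.4,0],[0,0,0,0,0,0,0]]]}}

```text
time_s: 11.2
tcp_pos: [0.5443, -0.2577, 0.3375]
ee_rot: [[0.014, -0.949, 0.314], [-0.006, 0.314, 0.95], [-1.0, -0.015, -0.001]]
wrist_force: [-0.6, 0.2, -1.9]
gripper_width: 0.382
```

```bash
python3 - <<'E'
from h import *
for c in ["wrist","scene"]:
    p,d=viewer.capture(c)
    if c=="scene": p=cv2.resize(p[100:300,100:350],None,fx=3,fy=3)
    cv2.imwrite(f"pics/{c}7.png",p[:,:,::-1])
E
```

```text
(no output)
```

View pics/wrist7.png

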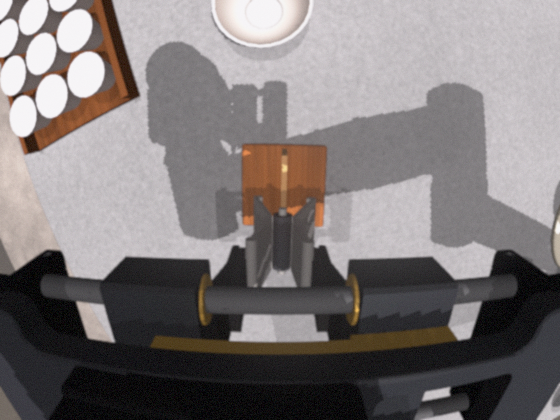

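View pics/scene7.png

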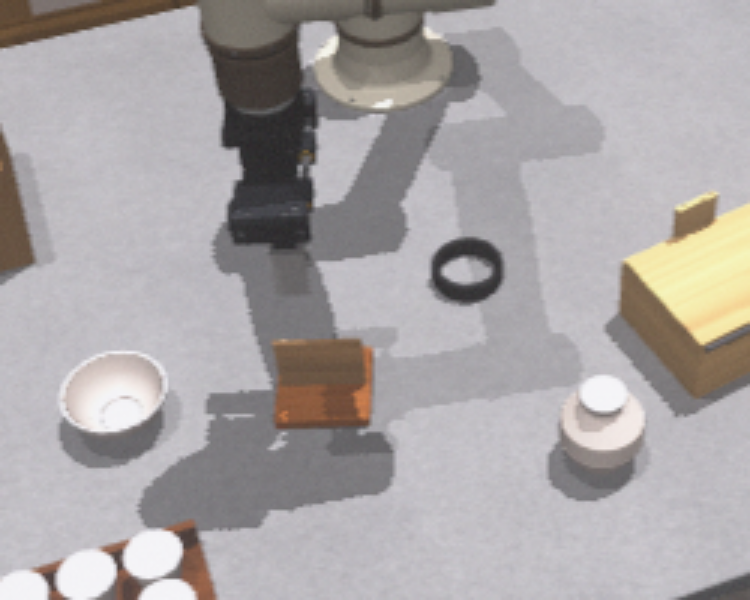

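Emit:
{"method": "move_arm", "body": {"series": [[[0,0,0.3,0,0.3,0,0],[0,0,0.45,0,0.5,0,0],[0,0,0.45,0,0.6,0,0],[0,0,0.45,0,0.6,0,0],[0,0,0.45,0,0.6,0,0],[0,0,0.45,0,0.6,0,0],[0,0,0.45,0,0.6,0,0],[0,0,0.4,0,0.6,0,0],[0,0,0.1,0,0.6,0,0],[0,0,0,0,0.6,0,0],[0,0,0,0,0.6,0,0],[0,0,0,0,0.6,0,0],[0,0,0,0,0.5,0,0],[0,0,0,0,0.4,0,0],[0,0,0,0,0.2,0,0],[0,0,0,0,0,0,0]]]}}

```text
time_s: 13.3
tcp_pos: [0.5288, 0.2417, 0.3118]
ee_rot: [[-0.03, -0.978, -0.208], [-0.01, -0.208, 0.978], [-0.999, 0.032, -0.004]]
wrist_force: [0.3, 0.1, -0.7]
gripper_width: 0.378
```

Emit:
{"method": "move_arm", "body": {"series": [[[0.07,-0.2,-0.25,0,0,0.2,0],[0,0,0,0.15,-0.14,0.1,0],[0,0,0,0.13,-0.12,0,0],[0,0,0,0,0,0,0]]]}}

```text
time_s: 13.8
tcp_pos: [0.5462, 0.2223, 0.3288]
ee_rot: [[-0.006, -0.985, -0.172], [-0.002, -0.172, 0.985], [-1.0, 0.006, -0.001]]
wrist_force: [0.0, -0.7, -1.1]
gripper_width: 0.375
```

```bash
cat > look.py <<'E'
from w import *
import sys
n=sys.argv[1]
s=r.sense(); print(s["tcp_pos"],s["ee_rot"].round(3).tolist(),s["gripper_width"])
def rect(p): 
    (c,s,a)=cv2.minAreaRect(p.astype(np.float32)); return np.round(c,4),np.round(s,4),round(a,2)
for c in ["wrist","scene","side"]:
    q=viewer.camera_params(c)
    p,d=viewer.capture(c); np.savez(f"{c}_{n}.npz",p=p,d=d,**q)
    for nm in ["clip"]:
        t=spotter.trace(c,nm)
        if t:
            m=t[0]["mask"]; 
            W,u,v=(wcloud(p,d,q["mtx"],q["pose"],m) if c=="wrist" else cloud(c,d,m))
            print(c,t[0]["conf"],len(W),u.min(),u.max(),v.min(),v.max(),np.percentile(W,2,0).round(4) if len(W) else'',np.percentile(W,98,0).round(4) if len(W) else'')
    if c=="scene": p=cv2.resize(p[90:240,250:450],None,fx=4,fy=4)
    if c=="side": p=cv2.resize(p[150:350,130:380],None,fx=3,fy=3)
    cv2.imwrite(f"pics/{c}_{n}.png",p[:,:,::-1])
E
python3 look.py a
```

```text
[0.54616909 0.22232808 0.32877079] [[-0.006, -0.985, -0.172], [-0.002, -0.172, 0.985], [-1.0, 0.006, -0.001]] 0.3749248063379524
wrist 0.6 4734 245 315 195 286 [0.5228 0.2008 0.1882] [0.5652 0.2377 0.2761]
scene 0.78 295 325 340 135 162 [ 0.3461  0.203  -0.0036] [0.5673 0.3678 0.2728]
side 0.72 353 239 261 233 260 [0.5173 0.2009 0.1868] [0.5581 0.2412 0.2747]
```

View pics/side_a.png

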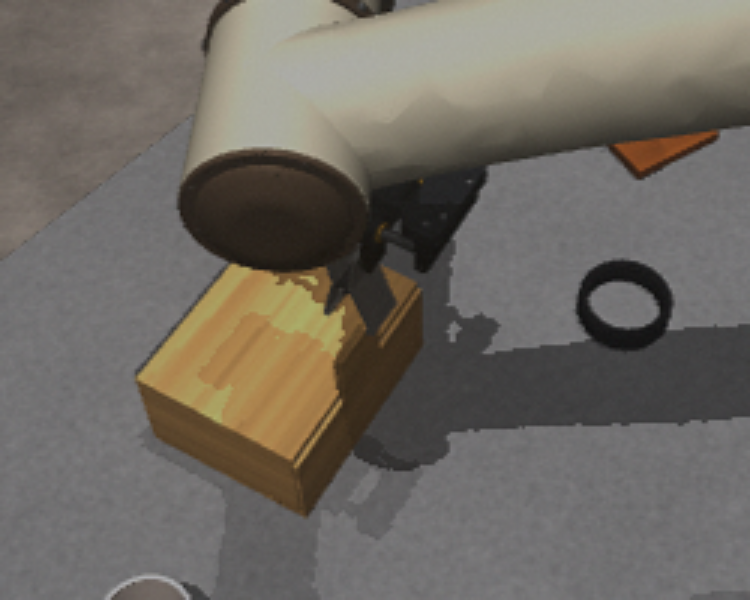

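View pics/scene_a.png

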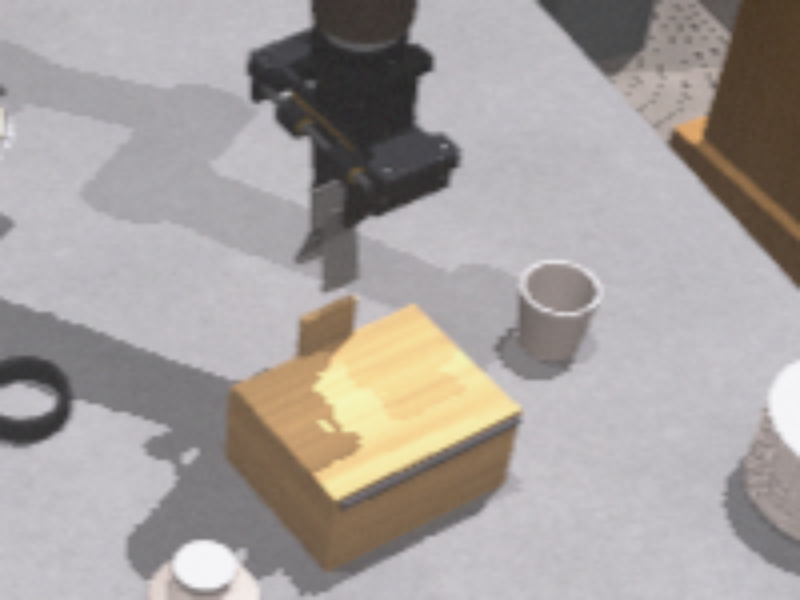

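View pics/wrist_a.png

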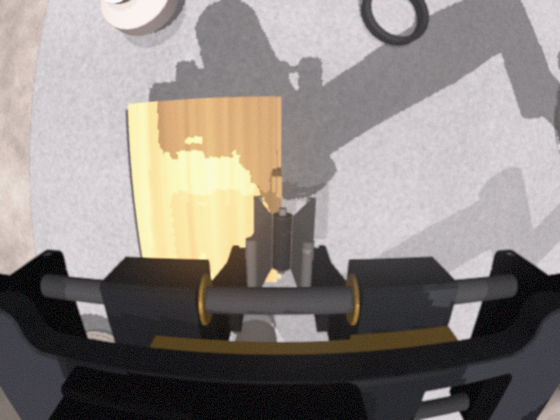

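```bash
cat > tf.py <<'E'
from w import *
import sys
n=sys.argv[1]
a=np.radians(9.8);R=np.array([[np.cos(a),-np.sin(a)],[np.sin(a),np.cos(a)]]);T=np.array([.547,.2245])
for c in ["wrist","scene","side"]:
    f=np.load(f"{c}_{n}.npz"); W,u,v=(wcloud(f["p"],f["d"],f["mtx"],f["pose"]) if c=="wrist" else cloud(c,f["d"]))
    L=np.c_[(W[:,:2]-T)@R,W[:,2]-.143]
    zmin=-.04 if n!="a" else .02
    k=(abs(L[:,0])<.05)&(abs(L[:,1])<.05)&(L[:,2]>zmin)&(L[:,2]<.15)
    if c=="wrist": k&=(v<290)&(u>240)&(u<320)
    L=L[k]
    for z0 in np.arange(zmin,.15,.01):
        q=L[(L[:,2]>=z0)&(L[:,2]<z0+.01)]
        if len(q)>4: print(c,"z",round(z0,3),len(q),"x",q[:,0].min().round(4),q[:,0].max().round(4),"y",q[:,1].min().round(4),q[:,1].max().round(4),"zmin",q[:,2].min().round(4))
E
python3 tf.py a
```

```text
wrist z 0.04 245 x -0.0287 0.0186 y -0.0219 0.0121 zmin 0.0401
wrist z 0.05 225 x -0.0264 0.0161 y -0.0218 0.0087 zmin 0.05
wrist z 0.06 206 x -0.0228 0.0135 y -0.0218 0.0021 zmin 0.06
wrist z 0.07 155 x -0.019 0.0108 y -0.0217 -0.0058 zmin 0.0701
wrist z 0.08 271 x -0.0153 0.0077 y -0.0255 0.0183 zmin 0.0801
wrist z 0.09 1423 x -0.0126 0.0076 y -0.0251 0.0181 zmin 0.09
wrist z 0.1 506 x -0.0136 0.01 y -0.0217 0.0162 zmin 0.1
wrist z 0.11 584 x -0.0227 0.0196 y -0.0217 0.0148 zmin 0.11
wrist z 0.12 371 x -0.022 0.019 y -0.0219 0.0097 zmin 0.12
wrist z 0.13 1147 x -0.0209 0.0181 y -0.0217 0.0049 zmin 0.13
wrist z 0.14 164 x -0.0197 0.0172 y -0.0116 -0.001 zmin 0.14
scene z 0.04 31 x -0.0303 0.0213 y -0.0202 0.0141 zmin 0.0419
scene z 0.05 35 x -0.0269 0.0212 y -0.0201 0.0157 zmin 0.0502
scene z 0.06 25 x -0.0185 0.0165 y -0.0193 0.0165 zmin 0.0603
scene z 0.07 24 x -0.0193 0.0139 y -0.0206 0.0194 zmin 0.0703
scene z 0.08 31 x -0.0118 0.0118 y -0.0238 0.0139 zmin 0.0803
scene z 0.09 28 x -0.0171 0.0129 y -0.0209 0.0138 zmin 0.091
scene z 0.1 22 x -0.0156 0.011 y -0.0231 0.0161 zmin 0.1
[... 209 characters left out ...]
78 0.0291 y -0.0107 0.0086 zmin 0.1402
side z 0.04 49 x -0.0306 0.0151 y -0.0218 0.0167 zmin 0.0418
side z 0.05 46 x -0.0283 0.0145 y -0.0203 0.0158 zmin 0.0501
side z 0.06 50 x -0.0257 0.011 y -0.0202 0.0159 zmin 0.0601
side z 0.07 52 x -0.0212 0.0074 y -0.02 0.016 zmin 0.0702
side z 0.08 55 x -0.0174 0.0068 y -0.0197 0.0196 zmin 0.0803
side z 0.09 66 x -0.014 0.006 y -0.0201 0.0166 zmin 0.0904
side z 0.1 25 x -0.0146 0.0071 y -0.0044 0.0175 zmin 0.1002
side z 0.11 18 x -0.0276 -0.0141 y -0.0117 0.0167 zmin 0.1101
side z 0.12 33 x -0.0291 -0.012 y -0.0116 0.0156 zmin 0.1206
side z 0.13 26 x -0.0279 -0.0125 y -0.0102 0.0146 zmin 0.13
side z 0.14 11 x -0.0289 -0.0195 y 0.0063 0.0115 zmin 0.14
```

Emit:
{"method": "move_arm", "body": {"series": [[[0,0,0,0.07,0.05,0,0],[0,0,0,0,0,-0.15,0],[0,0,0,0,0,0,0]]]}}

```text
time_s: 14.48
tcp_pos: [0.5495, 0.2274, 0.319]
ee_rot: [[-0.006, -0.985, -0.175], [-0.002, -0.175, 0.985], [-1.0, 0.006, -0.001]]
wrist_force: [-0.7, -0.0, -0.8]
gripper_width: 0.374
```

Emit:
{"method": "move_arm", "body": {"series": [[[0,0,0,0.02,-0.035,0,0],[0,0,0,0,0,-0.15,0],[0,0,0,0,0,-0.15,0],[0,0,0,0,0,0,0]]]}}

```text
time_s: 14.98
tcp_pos: [0.5505, 0.225, 0.2993]
ee_rot: [[-0.007, -0.985, -0.175], [-0.002, -0.175, 0.985], [-1.0, 0.007, -0.001]]
wrist_force: [-0.8, 0.1, -1.8]
gripper_width: 0.378
```

```bash
python3 look.py b; python3 tf.py b | grep -E "z -?0.0[0-6]"
```

```text
[0.55052195 0.22500125 0.29932793] [[-0.007, -0.985, -0.175], [-0.002, -0.175, 0.985], [-1.0, 0.007, -0.001]] 0.37848875683638333
wrist 0.97 4877 245 316 195 287 [0.5259 0.2033 0.157 ] [0.5696 0.2411 0.2468]
scene 0.54 254 326 340 143 168 [ 0.3871  0.206  -0.0019] [0.5725 0.3083 0.2458]
side 0.74 321 237 259 242 266 [0.5232 0.1987 0.0995] [0.5859 0.244  0.2466]
wrist z -0.04 25 x -0.0035 0.0046 y -0.0291 -0.0249 zmin -0.04
wrist z -0.03 36 x -0.0032 0.0046 y -0.0289 -0.0019 zmin -0.029
wrist z -0.02 23 x -0.0038 0.0046 y -0.0291 -0.0284 zmin -0.0199
wrist z -0.01 232 x -0.0034 0.0046 y -0.0289 -0.0036 zmin -0.01
wrist z 0.01 229 x -0.0242 0.0233 y -0.0199 0.014 zmin 0.0103
wrist z 0.02 234 x -0.0219 0.021 y -0.0198 0.0109 zmin 0.02
wrist z 0.03 200 x -0.0184 0.0182 y -0.0199 0.0051 zmin 0.03
wrist z 0.04 158 x -0.0147 0.0155 y -0.0197 -0.0038 zmin 0.04
wrist z 0.05 217 x -0.0107 0.0131 y -0.0236 0.0208 zmin 0.0501
wrist z 0.06 1477 x -0.0075 0.0118 y -0.0231 0.0203 zmin 0.06
scene z -0.04 30 x -0.0001 0.0364 y -0.0293 0.0494 zmin -0.0395
scene z -0.03 27 x 0.0003 0.0098 y -0.0291 0.0
[... 415 characters left out ...]
0193 y -0.0207 0.0169 zmin 0.0507
scene z 0.06 28 x -0.0097 0.0159 y -0.0188 0.0166 zmin 0.0604
side z -0.04 29 x -0.0057 0.0026 y -0.0289 0.0277 zmin -0.04
side z -0.03 21 x -0.0058 0.001 y -0.0012 0.0285 zmin -0.028
side z -0.02 24 x -0.0056 0.0033 y 0.0025 0.0273 zmin -0.0192
side z -0.01 39 x -0.0053 0.005 y 0.0 0.0269 zmin -0.0091
side z 0.01 38 x -0.0242 0.0223 y -0.0152 0.0171 zmin 0.0131
side z 0.02 44 x -0.0233 0.0193 y -0.0189 0.0164 zmin 0.0202
side z 0.03 48 x -0.0201 0.0175 y -0.0191 0.0171 zmin 0.0301
side z 0.04 44 x -0.016 0.0144 y -0.0199 0.0166 zmin 0.04
side z 0.05 54 x -0.0129 0.0104 y -0.0184 0.0212 zmin 0.0501
side z 0.06 53 x -0.0083 0.0121 y -0.0037 0.0196 zmin 0.0602
```

Emit:
{"method": "move_arm", "body": {"series": [[[0,0,0,0.005,0,-0.12,0],[0,0,0,0,0,-0.12,0],[0,0,0,0,0,-0.12,0],[0,0,0,0,0,-0.12,0],[0,0,0,0,0,-0.1,0],[0,0,0,0,0,0,0],[0,0,0,0,0,0,0]]]}}

```text
time_s: 16.15
tcp_pos: [0.5512, 0.2253, 0.2633]
ee_rot: [[-0.005, -0.985, -0.175], [-0.001, -0.175, 0.985], [-1.0, 0.005, -0.0]]
wrist_force: [0.8, 0.8, -1.0]
gripper_width: 0.376
```

```bash
python3 look.py c; python3 tf.py c | grep -E "z -?0.0[0-6]"
```

```text
[0.55123224 0.22531149 0.26326069] [[-0.005, -0.985, -0.175], [-0.001, -0.175, 0.985], [-1.0, 0.005, -0.0]] 0.3759771425725588
wrist 0.81 4748 246 315 195 286 [0.5283 0.2039 0.123 ] [0.5701 0.2408 0.2106]
scene 0.59 203 326 339 151 175 [0.5349 0.207  0.1207] [0.5704 0.2443 0.208 ]
side 0.79 251 238 260 255 275 [0.5229 0.2027 0.0979] [0.5653 0.2438 0.1962]
wrist z -0.04 31 x -0.0036 0.0042 y -0.0289 -0.0241 zmin -0.0394
wrist z -0.03 146 x -0.0232 0.0243 y -0.029 0.0142 zmin -0.0292
wrist z -0.02 285 x -0.0225 0.0231 y -0.0289 0.0132 zmin -0.02
wrist z -0.01 439 x -0.0187 0.0201 y -0.029 0.0077 zmin -0.0099
wrist z 0.01 137 x -0.0115 0.0148 y -0.0229 -0.0071 zmin 0.0102
wrist z 0.02 1439 x -0.0073 0.0125 y -0.0233 0.0211 zmin 0.02
wrist z 0.03 450 x -0.0072 0.0142 y -0.0197 0.0173 zmin 0.03
wrist z 0.04 544 x -0.0171 0.0253 y -0.0196 0.0171 zmin 0.04
wrist z 0.05 483 x -0.0167 0.025 y -0.0195 0.015 zmin 0.05
wrist z 0.06 1228 x -0.0159 0.0241 y -0.0196 0.0074 zmin 0.0602
scene z -0.04 18 x 0.0004 0.0492 y -0.0339 0.0399 zmin -0.0389
scene z -0.03 26 x -0.0211 0.0262 y -0.0288 0.0142 z
[... 355 characters left out ...]
 y -0.0168 0.0149 zmin 0.0402
scene z 0.05 36 x -0.0193 0.0324 y -0.0191 0.0159 zmin 0.0506
scene z 0.06 37 x -0.0211 0.035 y -0.0187 0.0139 zmin 0.0603
side z -0.04 20 x -0.0055 0.002 y 0.0048 0.0281 zmin -0.04
side z -0.03 34 x -0.0232 0.0228 y -0.0211 0.029 zmin -0.0288
side z -0.02 70 x -0.0236 0.0192 y -0.0185 0.0274 zmin -0.0198
side z -0.01 75 x -0.0208 0.019 y -0.0181 0.0272 zmin -0.0098
side z 0.01 46 x -0.0139 0.0114 y -0.0177 0.0173 zmin 0.0104
side z 0.02 30 x -0.0096 0.0038 y -0.0048 0.0208 zmin 0.0206
side z 0.03 9 x -0.0079 -0.0052 y 0.0034 0.0176 zmin 0.0312
side z 0.05 15 x -0.022 -0.0129 y -0.0084 0.0112 zmin 0.051
side z 0.06 15 x -0.0219 -0.0152 y -0.0077 0.0137 zmin 0.06
```

View pics/side_c.png

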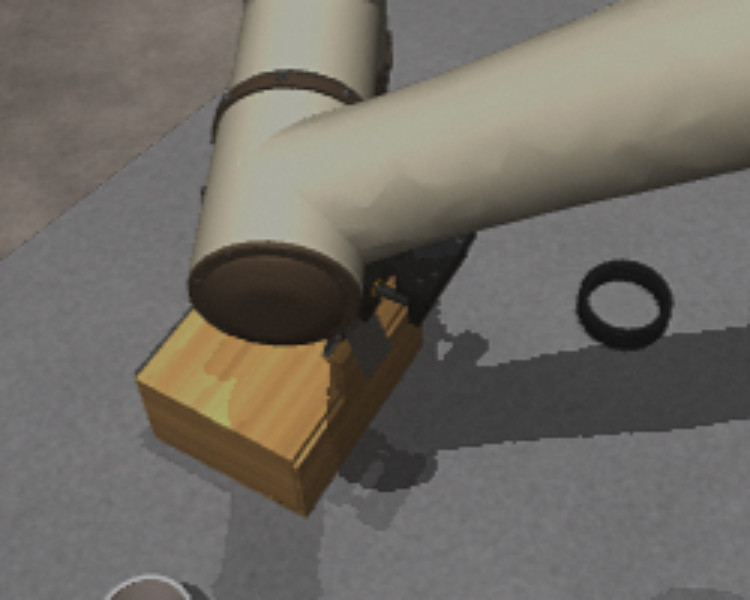

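View pics/wrist_c.png

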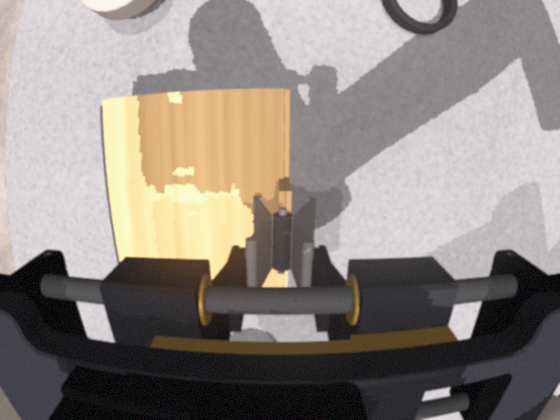

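View pics/scene_c.png

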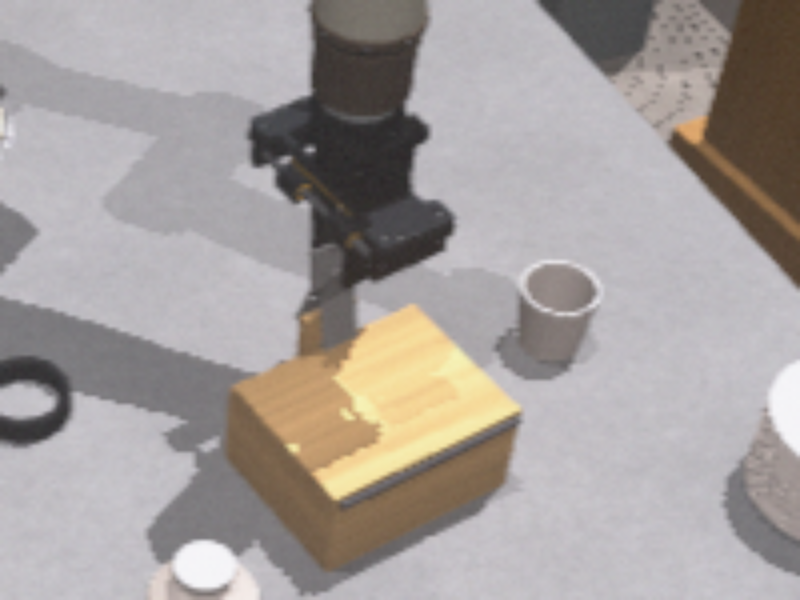

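Emit:
{"method": "move_arm", "body": {"series": [[[0,0,0,0,0,0,0],[0,0,0,0,0,0,0],[0,0,0,0,0,0,0],[0,0,0,0,0,0,0]]]}}

```text
time_s: 16.95
tcp_pos: [0.5512, 0.2253, 0.2636]
ee_rot: [[-0.004, -0.985, -0.175], [-0.001, -0.175, 0.985], [-1.0, 0.004, 0.0]]
wrist_force: [0.4, 0.1, -1.5]
gripper_width: 0.377
```

```bash
python3 - <<'E'
from station import r
s=r.sense(); print(s["tcp_pos"],s["gripper_width"],s["wrist_force"],abs(s["joint_velocities"]).max()); 
if abs(s["tcp_pos"][0]-.5512)<.003 and abs(s["tcp_pos"][1]-.2253)<.003: print(r.finish_job())
E
```

```text
[0.55116959 0.22529252 0.26362046] 0.37659476342324505 [ 0.44201062  0.08254176 -1.45280216] 0.09448503457730756
the job is handed in; nothing more can be done
None
```

I pushed the lid shut, took the clip off its stand squeezed open, and handed the job in at about 17 s with it held over the tongues. No verdict is reported, so the figures below are my own last checks.

- **Lid:** I pressed it down until the wrist force reached about 30 N, with the fingertips at the shut-lid height. Pictures taken before I picked up the clip showed it closed, with the two tongues together.
- **Clip opening:** the fingers stood about 33 mm apart, which matches the clip's fully open stop (34 mm over the bars).
- **Clip position:** the jaws' outer faces are about 23 mm either side of the tongues' middle plane. The lips are about 23 mm below the tongues' top. The clip is about 1 to 2 mm off-centre sideways.
- **Contact and stillness:** the pose stayed put over the last half second. The wrist force was about 1.5 N, consistent with the clip's weight, so there was no sign of it touching the case or stand.
- **Bystanders:** the tape reel and the pottery in view looked undisturbed in the pictures. I did not measure their positions again at the end.

The cameras' position readings differed by 1 to 3 mm, well within the clearance of about 12 mm on each side. No check failed.

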